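Present a guide wheel to the inspection camera

ROBOT

A 6-joint arm with a two-finger parallel gripper is mounted at the origin on the work surface. World frame = base frame: x ahead of the robot, y to its left, z up, the work surface at z = 0. Lengths are in m, angles in rad, forces in N, time in s.
With the tool pointing down it reaches from about 0.375 to 0.9 m from the base axis. Payload 3.1 kg.
Tool frame: the origin (TCP) lies between the finger pads; the fingertips stand 17 mm ahead of it and the grasp point (between the pads) lies 2 mm behind it; z points along the fingers, y is the line along which they close (so a half turn about z gives the same grasp; the last joint's range is limited). The gripper opens to 87 mm and grips with 3 to 60 N. Pads are 19 mm wide; open, the fingers measure 117 mm over their backs; the gripper's body (75 mm by 190 mm) begins 51 mm behind the grasp point.
Start: joints at [0.982, 0.527, 1.433, -0, 1.181, -0.178], TCP at [0.25, 0.573, 0.24] pointing down, gripper open.
Joint ranges: [-3.08, 3.08], [-0.75, 2.2], [0.22, 2.44], [-1.43, 4.57], [0, 2.65], [-2.85, 2.85]. Speed limits (rad/s): [2.79, 2.79, 3.14, 3.14, 3.14, 3.14].

INTERFACE

Orientations are given as a unit quaternion [x, y, z, w].
In Python, from rig import ctrl gives the robot as it stands. The module is installed in compiled form; this text tells all that it offers.
- The arm moves only by the shell command python3 -m handwheel 'ROWS' [FORCE]. ROWS is JSON, a list of rows, each a list of 3 entries, a list of its own where there are three numbers: the shift along the tool's x, y, z normalised to -1 to 1, where 1 is 15 cm, then the turn about the tool's z normalised to -1 to 1, where 1 is pi/2 rad, then the gripper command: -1 is shut, 1 is fully open, values between are in proportion. A call has 1 to 5 rows; each row is the pose to reach, as a shift and turn from the pose commanded when the call began, along the tool's axes at that moment; what a row does not reach only later rows make up. A row lasts 1/10 s, in which the tool goes at most 50 mm and 8.59 degrees, less where a joint would pass 70% of its speed; a pose out of reach is approached as far as the arm can. A call with a number of a shift or a turn outside -1 to 1 is refused whole. A call with a gripper value outside its range is refused whole. The fingers move at their own pace and stop on an object; FORCE is the grip in N (left out, the last holds). Time passes only in rows, so rows that repeat a pose let the fingers close. It gives the time, the measured TCP pose, the force and the opening at its end, in the units of the state.
- ctrl.read_state(): the state, without advancing time (a new reading comes with each control period).
- ctrl.capture(name): name is "scene" or "top" or "wrist"; returns (picture, depth): 420x560x3 uint8, red, green, blue; 420x560 float32, m along the optical axis (not along the pixel's ray), 0 where there is no reading.
- ctrl.calibration(name): a dict with "vfov" (degrees; the focal length in pixels is half the picture's height over the tangent of half this angle, whatever the lens; pixels are square), "cx", "cy" (the principal point, pixels), "world_to_cam" (4x4, takes a point from world to camera coordinates); the wrist camera has in their place "tool_from_camera" (4x4, takes a point from camera to tool coordinates, whose origin is the TCP and whose axes are the flange's). Camera axes: x right, y down, z forward; pixel columns grow to the right and rows downward; lengths in m; the calibration is good to about 2 mm. A picture is of the moment at which its call begins: read the wrist's pose just before it. calibration takes no time and is no camera call.
- ctrl.job_done(): hands the job in, once; it reports no verdict.
The state is a dict: "clock": time; "joints": joint angles; "joint_vel": joint speeds; "joint_torque": joint torques, N m; "eef_pos": TCP position; "tcp_rot": TCP orientation; "force": force on the tool from outside, world axes, zero at the start; "moment": the same for the moment, N m; "grip_width": opening from 0.0 (shut) to 1.0 (fully open).
Only numpy, scipy, OpenCV 4.12 (cv2) and the standard library are available. Lean on these libraries where they do the work, as an engineer would, in place of code of your own. Each camera call takes 0.05 s, during which the arm holds its last target. There are 200 camera calls.

TASK

Take the narrow guide wheel with the spoked hub out of the bench rack and present it to the inspection camera: spoked face towards the lens and square to it, hub centred on the line of sight, the face 150 mm in front of the lens, however the camera is turned and tilted. Finish while still holding the wheel there, steady in the air, carried by the gripper alone. Leave the wide wheels in the rack and do not shift the wrench or the camera.

Things in the scene. Friction and masses are not known exactly. Their poses are not given: they have to be found in the camera images.
- guide_wheel: the part: wheel 110 mm in diameter, 32 mm wide (the only narrow one; 0.3 to 0.6 kg), grey tyre, aluminium hub. Origin at its centre, y axis is the axle. Its -y side is dished 14 mm deep with five spokes, the +y side is a flat disc. It stands on edge in any of the rack's four places, spoked side to the robot's right. Pinch it from above across its width: tyre sidewalls flat, 13 mm high
- spoked_face (a point): centre of the guide wheel's spoked face, on the axle in the plane of the tyre's sidewall: 16 mm from the wheel's centre along its -y; axes as the wheel's
- rack: fixed rack: two white pipe rails 24 mm thick along its y, 70 mm apart, axes 50 mm above the bench, between end plates 80 mm high at y = +-204 mm. Origin on the bench under its middle. Four wheels stand on the rails at y near -135, -45, 45, 135 mm, axles along y, centres 107 mm and tops 162 mm above the bench; at least 40 mm free beside the guide wheel, 30 mm to an end plate
- road_wheel1: bystander: wide road wheel with a plain bolted hub, 110 mm in diameter, 52 mm wide, 0.75 kg; origin at its centre, y axis is the axle
- road_wheel2: as road_wheel1
- road_wheel3: as road_wheel1
- lens (a point): centre of the lens's front, in a ring light 80 mm wide. Axes of the camera head: its line of sight is -x (about towards the robot, 0.1 to 0.4 rad downward), y level, z upward. The spoked face's centre belongs 150 mm along -x from here, the wheel's -y pointing along this +x. Head clamped to a column 404 mm high, 160 mm behind the lens, on a base plate 160 x 130 x 14 mm; none of it may be moved
- wrench: bystander: steel wrench 190 mm long lying on the bench; origin under its middle
There are look-alikes about, which are no part of the job. Leave any yellow look-alike of the guide_wheel alone.

How it is judged:
By the outcome, as a careful person would: the job done as asked, in the order asked, and still so for the second after the job is handed in, while the arm keeps its last pose, push and grip.
It also fails if it takes over 35 s, if anything falls off the work surface, if the arm or the gripper's body presses on something with over 40 N, if the wrist force passes 120 N, or if a joint passes its speed limit or range.

## Working session

There is one attempt and no reset: what is moved stays moved. The work goes in short steps, Python scripts to look and compute and a shell command to move; the robot and the scene stay as the last step left them, time stands still between calls to the robot, and variables do not carry over. Pictures are saved under pics/ and viewed, on a budget of 10 in all, crops included, one or two more only if the job needs it, and the job is handed in when it is done.

```bash
mkdir -p pics; ls
cat > h.py <<'E'
import numpy as np, cv2
from rig import ctrl
from scipy.spatial.transform import Rotation as R
def cap(n):
    s=ctrl.read_state(); p,d=ctrl.capture(n); c=ctrl.calibration(n)
    f=p.shape[0]/2/np.tan(np.radians(c["vfov"])/2)
    if n=="wrist":
        T=np.eye(4);T[:3,:3]=R.from_quat(s["tcp_rot"]).as_matrix();T[:3,3]=s["eef_pos"]
        W=T@np.array(c["tool_from_camera"])
    else: W=np.linalg.inv(np.array(c["world_to_cam"]))
    v,u=np.mgrid[:p.shape[0],:p.shape[1]]
    P=np.stack([(u-c["cx"])*d/f,(v-c["cy"])*d/f,d],-1)@W[:3,:3].T+W[:3,3]
    P[d==0]=np.nan
    return p,d,P,W,f,c
def save(n,p): cv2.imwrite("pics/"+n+".png",cv2.cvtColor(p,cv2.COLOR_RGB2BGR))
E
python3 - <<'E'
from h import *
s=ctrl.read_state();print(s)
for n in("scene","top"):
    p,d,P,W,f,c=cap(n);save(n+"0",p);np.savez("/tmp/%s0.npz"%n,p=p,P=P,W=W,f=f,cx=c["cx"],cy=c["cy"]);print(n,W.round(3).tolist(),f,c["cx"],c["cy"],(d>0).mean())
print(ctrl.calibration("wrist"))
E
```

```text
pics
{'clock': 0.0, 'joints': array([ 9.81518683e-01,  5.28449637e-01,  1.43388734e+00, -6.74962434e-06,
        1.18140953e+00, -1.78515834e-01]), 'joint_vel': array([ 0.00092363,  0.00022627, -0.00010837, -0.00213333, -0.00050925,
        0.00031929]), 'joint_torque': array([-1.38964402e-03, -4.40049469e+01, -1.76588380e+01,  6.31736079e-02,
        5.82755136e-02, -1.60898462e-04]), 'eef_pos': array([0.24915981, 0.57243223, 0.23858652]), 'tcp_rot': array([ 2.03938698e-01,  9.78983068e-01, -9.99708276e-04, -4.00454549e-04]), 'force': array([-0.41578943,  0.02236291,  0.1541856 ]), 'moment': array([ 0.02902853,  0.01228888, -0.03894447]), 'grip_width': 0.9970961663158462}
scene [[-0.384, 0.645, -0.66, 1.149], [0.923, 0.266, -0.277, 0.241], [-0.004, -0.716, -0.698, 0.839], [0.0, 0.0, 0.0, 1.0]] 411.9542362436533 283.1906283737728 213.36297707257194 0.9960119047619047
top [[-0.029, -0.996, 0.087, 0.47], [-1.0, 0.03, 0.004, -0.011], [-0.007, -0.087, -0.996, 1.025], [0.0, 0.0, 0.0, 1.0]] 401.24322728822557 279.19935444995866 209.59912192558014 0.9956887755102041
{'vfov': 62.138182481685185, 'cx': 277.3038581797191, 'cy': 208.5429144579124, 'tool_from_camera': array([[-7.83312610e-04, -9.69038782e-01, -2.46907320e-01,
         6.88620262e-02],
       [ 9.99999592e-01, -8.70347450e-04,  2.43363149e-04,
        -1.60925150e-04],
       [-4.50723486e-04, -2.46907028e-01,  9.69039068e-01,
        -1.44447193e-01],
       [ 0.00000000e+00,  0.00000000e+00,  0.00000000e+00,
         1.00000000e+00]])}
```

View pics/scene0.png

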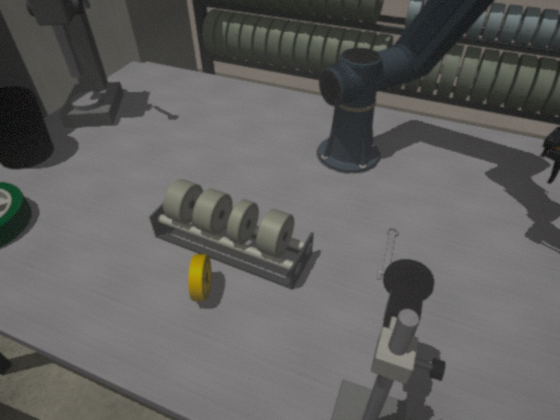

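View pics/top0.png

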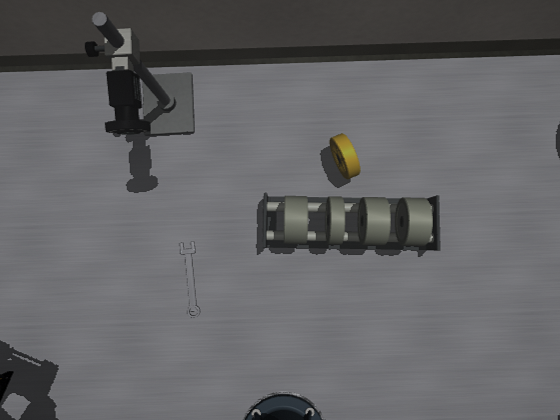

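Scene view: four wheels in the rack, the narrow one third from the left (243,222), yellow look-alike in front (200,277), and the inspection head at lower right with its dark ring disc at (408,280). Top view: narrow wheel at (336,220), head with ring at (127,127), wrench at (190,280). Now the measurements.

Run:
```python
from h import *
t=np.load("/tmp/top0.npz");s=np.load("/tmp/scene0.npz")
def st(n,Q): print(n,len(Q),Q.min(0).round(3),Q.max(0).round(3),np.median(Q,0).round(4))
P=t["P"]
reg=P[185:262,255:445].reshape(-1,3)
# rack end plates / wheels
top=reg[(reg[:,2]>0.14)]
ys=np.sort(top[:,1]); br=np.where(np.diff(ys)>0.006)[0]; 
for a in np.split(ys,br+1):
    Q=top[(top[:,1]>=a[0])&(top[:,1]<=a[-1])]; 
    if len(Q)>20: st("wheel",Q)
# head crops
H=P[60:200,80:200].reshape(-1,3)
for z0,z1 in((0.02,.15),(.15,.25),(.25,.3),(.3,.35),(.35,.4),(.4,.5)):
    Q=H[(H[:,2]>z0)&(H[:,2]<z1)]
    if len(Q)>5: st((z0,z1),Q)
a=cv2.resize(t["p"][60:200,70:210],(560,560),interpolation=cv2.INTER_CUBIC)
b=cv2.resize(s["p"][230:420,320:480],None,fx=2.94,fy=2.94,interpolation=cv2.INTER_CUBIC)[:560]
b=b[:,:240*2]
m=np.hstack([a,b]);m=np.clip(m.astype(float)*1.8,0,255).astype(np.uint8);m=cv2.resize(m,(800,int(m.shape[0]*800/m.shape[1])));print(m.shape)
save("heads",m)
```

```text
wheel 1014 [ 0.468 -0.338  0.14 ] [ 0.56  -0.282  0.167] [ 0.5127 -0.3081  0.1575]
wheel 985 [ 0.473 -0.248  0.14 ] [ 0.562 -0.192  0.166] [ 0.5163 -0.2186  0.1575]
wheel 596 [ 0.478 -0.15   0.14 ] [ 0.567 -0.115  0.166] [ 0.5208 -0.1316  0.1577]
wheel 941 [ 0.482 -0.069  0.14 ] [ 0.572 -0.016  0.166] [ 0.5241 -0.0422  0.1578]
(0.02, 0.15) 399 [0.782 0.215 0.02 ] [0.901 0.306 0.149] [0.8354 0.267  0.0544]
(0.15, 0.25) 285 [0.831 0.262 0.15 ] [0.852 0.283 0.25 ] [0.8357 0.2674 0.2034]
(0.25, 0.3) 270 [0.684 0.231 0.25 ] [0.846 0.307 0.3  ] [0.7295 0.2507 0.2923]
(0.3, 0.35) 2051 [0.683 0.233 0.3  ] [0.823 0.307 0.333] [0.7446 0.2668 0.3228]Traceback (most recent call last):
  File "<stdin>", line 20, in <module>
    return _nx.concatenate(arrs, 1, dtype=dtype, casting=casting)
           ~~~~~~~~~~~~~~~^^^^^^^^^^^^^^^^^^^^^^^^^^^^^^^^^^^^^^^
ValueError: all the input array dimensions except for the concatenation axis must match exactly, but along dimension 0, the array at index 0 has size 560 and the array at index 1 has size 559
```

Run:
```python
from h import *
t=np.load("/tmp/top0.npz");s=np.load("/tmp/scene0.npz")
a=cv2.resize(t["p"][60:200,70:210],(400,400),interpolation=cv2.INTER_CUBIC)
b=cv2.resize(s["p"][240:410,330:500],(400,400),interpolation=cv2.INTER_CUBIC)
m=np.hstack([a,b]);save("heads",np.clip(m*2.2,0,255).astype(np.uint8))
# ring disc in scene
P=s["P"]
for v in range(255,325,5):
    print(v,[tuple((P[v,u]*1000).round().astype(int)) for u in (390,408,426)] if np.isfinite(P[v,390:430:18]).all() else None)
```

```text
255 [(np.int64(401), np.int64(229), np.int64(8)), (np.int64(375), np.int64(273), np.int64(-1)), (np.int64(358), np.int64(317), np.int64(1))]
260 [(np.int64(417), np.int64(233), np.int64(8)), (np.int64(688), np.int64(263), np.int64(328)), (np.int64(372), np.int64(320), np.int64(-3))]
265 [(np.int64(694), np.int64(238), np.int64(310)), (np.int64(699), np.int64(265), np.int64(328)), (np.int64(389), np.int64(323), np.int64(-3))]
270 [(np.int64(703), np.int64(241), np.int64(308)), (np.int64(701), np.int64(267), np.int64(320)), (np.int64(694), np.int64(293), np.int64(323))]
275 [(np.int64(704), np.int64(243), np.int64(298)), (np.int64(705), np.int64(269), np.int64(312)), (np.int64(699), np.int64(295), np.int64(318))]
280 [(np.int64(709), np.int64(245), np.int64(291)), (np.int64(716), np.int64(271), np.int64(314)), (np.int64(703), np.int64(297), np.int64(311))]
285 [(np.int64(709), np.int64(247), np.int64(279)), (np.int64(727), np.int64(272), np.int64(316)), (np.int64(704), np.int64(300), np.int64(300))]
290 [(np.int64(712), np.int64(249), np.int64(271)), (np.int64(742), np.int64(274), np.i
[... 227 characters left out ...]
p.int64(252), np.int64(326)), (np.int64(761), np.int64(277), np.int64(324)), (np.int64(499), np.int64(339), np.int64(-1))]
305 [(np.int64(782), np.int64(254), np.int64(328)), (np.int64(771), np.int64(278), np.int64(326)), (np.int64(511), np.int64(341), np.int64(-4))]
310 [(np.int64(790), np.int64(256), np.int64(327)), (np.int64(834), np.int64(274), np.int64(402)), (np.int64(529), np.int64(343), np.int64(1))]
315 [(np.int64(794), np.int64(258), np.int64(321)), (np.int64(843), np.int64(275), np.int64(404)), (np.int64(541), np.int64(345), np.int64(-2))]
320 [(np.int64(795), np.int64(260), np.int64(310)), (np.int64(849), np.int64(277), np.int64(403)), (np.int64(555), np.int64(347), np.int64(0))]
```

View pics/heads.png

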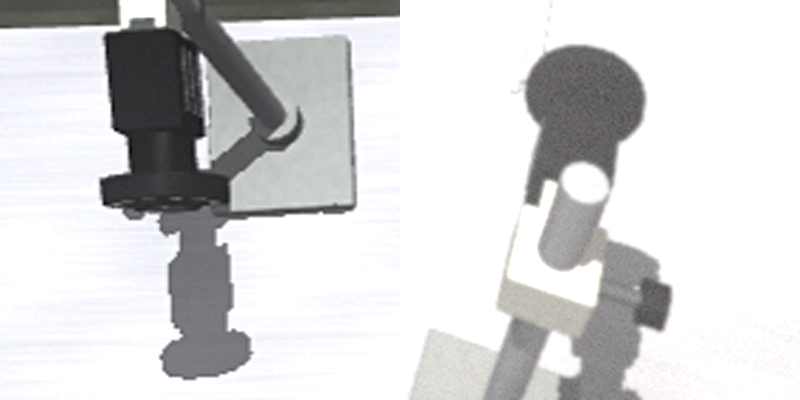

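Top crop: the ring's rim is seen edge-on from above, with barrel and box behind it. Scene crop: the ring's back disc is visible at crop (585,95). I'll fit the disc plane, the barrel and the box.

Run:
```python
from h import *
from scipy.optimize import least_squares
t=np.load("/tmp/top0.npz");s=np.load("/tmp/scene0.npz")
P=s["P"][250:330,375:445].reshape(-1,3);P=P[np.isfinite(P).all(1)]
Q=P[(P[:,2]>.2)&(P[:,0]<.73)&(P[:,0]>.68)]
# robust plane x = c + a*y + b*z about (0.268,0.29)
f=lambda q:q[0]+q[1]*(Q[:,1]-.268)+q[2]*(Q[:,2]-.29)-Q[:,0]
r=least_squares(f,[.705,0,-.24],loss="cauchy",f_scale=.001)
i=abs(r.fun)<.003; print("back plane",r.x.round(4),i.sum(),len(Q),Q[i].min(0),Q[i].max(0))
n=np.array([1,-r.x[1],-r.x[2]]);n/=np.linalg.norm(n);print("n",n,"yaw",np.arctan2(n[1],n[0]),"pitch",np.arcsin(n[2]))
D=Q[i]; e1=np.cross([0,0,1],n);e1/=np.linalg.norm(e1);e2=np.cross(n,e1)
uv=np.c_[D@e1,D@e2]; (c,rr)=cv2.minEnclosingCircle(uv.astype(np.float32)); print("circ",rr,"centre",c[0]*e1+c[1]*e2+(D@n).mean()*n)
# all head pts top+scene: box top-plane
for nm,A in(("top",t["P"][60:200,80:200]),("scene",s["P"][250:400,375:445])):
    A=A.reshape(-1,3);A=A[np.isfinite(A).all(1)&(A[:,2]>.22)]
    L=np.c_[A@n,A@e1,A@e2]; 
    for a in np.arange(.70,.90,.01):
        B=L[(L[:,0]>a)&(L[:,0]<a+.01)]
        if len(B)>8:print(nm,round(a,2),len(B),np.percentile(B[:,1],[2,98]).round(4),np.percentile(B[:,2],[2,98]).round(4))
```

```text
back plane [ 0.7064 -0.0273 -0.1957] 859 1294 [0.69581063 0.23288906 0.26162906] [0.71270811 0.31218616 0.33082672]
n [0.98103902 0.02676147 0.19195379] yaw 0.027271935719229645 pitch 0.19315257495524163
circ 0.040250513702631 centre [0.70575198 0.27293018 0.29248298]
top 0.73 98 [0.2224 0.2824] [0.1321 0.18  ]
top 0.74 310 [0.2126 0.2839] [0.1369 0.191 ]
top 0.75 183 [0.2126 0.282 ] [0.1499 0.1907]
top 0.76 126 [0.2312 0.2674] [0.1503 0.1723]
top 0.77 136 [0.2314 0.2697] [0.149  0.1713]
top 0.78 172 [0.229  0.2718] [0.1348 0.1738]
top 0.79 189 [0.2283 0.2731] [0.135  0.1743]
top 0.8 178 [0.2274 0.2725] [0.1374 0.1749]
top 0.81 183 [0.2274 0.2733] [0.1384 0.1742]
top 0.82 188 [0.2275 0.2729] [0.137  0.1747]
top 0.83 177 [0.2275 0.2733] [0.1372 0.1743]
top 0.84 128 [0.2288 0.2714] [0.1337 0.1742]
top 0.85 112 [0.2365 0.2664] [0.1365 0.1657]
top 0.86 135 [0.2284 0.2653] [0.0562 0.1634]
top 0.87 83 [0.2275 0.273 ] [0.0548 0.1432]
top 0.88 15 [0.239  0.2417] [0.0569 0.083 ]
scene 0.74 168 [0.2152 0.29  ] [0.159  0.1892]
scene 0.75 927 [0.2161 0.2898] [0.1281 0.1882]
scene 0.76 98 [0.2341 0.2715] [0.1579 0.1703]
scene 0.77 88 [0.2374 0.2681] [0.1619 0.1703]
scene 0.78 67 [0.2318 0.2745] [0.1682 0.1724]
scene 0.79 146 [0.2303 0.2752] [0.1673 0.1729]
scene 0.8 148 [0.229  0.2752] [0.1618 0.1732]
scene 0.81 156 [0.2291 0.276 ] [0.1515 0.1731]
scene 0.82 171 [0.2295 0.2768] [0.1615 0.1732]
scene 0.83 165 [0.229  0.2758] [0.137  0.1728]
scene 0.84 207 [0.2306 0.276 ] [0.1343 0.1725]
scene 0.85 36 [0.2385 0.2455] [0.1488 0.1639]
scene 0.86 28 [0.2385 0.2443] [0.1569 0.1616]
scene 0.87 50 [0.2285 0.2781] [0.1275 0.1658]
scene 0.88 202 [0.2284 0.3106] [0.0513 0.1653]
scene 0.89 474 [0.2295 0.3141] [0.0577 0.1631]
scene 0.9 496 [0.2297 0.3162] [0.1349 0.2345]
```

```bash
python3 -m handwheel '[[[0,0,-1],0,1],[[0,0,-1],0,1],[[0,0,-1],0,1],[[0,0,-1],0,1]]'; python3 -m handwheel '[[[0,0,-1],0,1],[[0,0,-1],0,1],[[0,0,-1],0,1],[[0,0,-1],0,1]]';  python3 -c "
from h import *
s=ctrl.read_state();print(s['joints'].round(3),R.from_quat(s['tcp_rot']).as_matrix().round(3))"
```

```text
clock: 0.5
eef_pos: [0.2513, 0.576, 0.3982]
tcp_rot: [0.204, 0.979, 0.008, 0.003]
force: [0.6, 0.1, 0.2]
grip_width: 1.005
clock: 0.9
eef_pos: [0.2503, 0.5744, 0.5477]
tcp_rot: [0.204, 0.979, 0.007, 0.003]
force: [0.2, -0.4, 1.1]
grip_width: 0.998
[ 0.982  0.355  0.907  0.     1.864 -0.179] [[-0.917  0.399  0.009]
 [ 0.399  0.917  0.013]
 [-0.003  0.016 -1.   ]]
```

Now I'll find out what the arm does with an unreachable pose, since the tool has to tilt about 0.19 rad.

```bash
cat > st.py <<'E'
from h import *
s=ctrl.read_state();M=R.from_quat(s['tcp_rot']).as_matrix()
print(round(s['clock'],2),s['joints'].round(3),s['eef_pos'].round(4),'r',np.hypot(*s['eef_pos'][:2]).round(4),'\n',M.round(4).tolist(),'tilt',np.arccos(-M[2,2]).round(4),s['force'].round(1),s['grip_width'].round(3))
E
python3 -m handwheel '[[[0,1,0],0,1],[[0,1,0],0,1],[[0,1,0],0,1],[[0,1,0],0,1]]'>/dev/null; python3 st.py
python3 -m handwheel '[[[0,1,0],0,1],[[0,1,0],0,1],[[0,1,0],0,1],[[0,1,0],0,1],[[0,1,0],0,1]]'>/dev/null; python3 st.py
python3 -m handwheel '[[[0,0,0],0,1],[[0,0,0],0,1]]' >/dev/null; python3 st.py
```

```text
Traceback (most recent call last):
  File "st.py", line 3, in <module>
    print(round(s['clock'],2),s['joints'].round(3),s['eef_pos'].round(4),'r',np.hypot(*s['eef_pos'][:2]).round(4),'\n',M.round(4).tolist(),'tilt',np.arccos(-M[2,2]).round(4),s['force'].round(1),s['grip_width'].round(3))
                                                                                                                                                                                                  ^^^^^^^^^^^^^^^^^^^^^
AttributeError: 'float' object has no attribute 'round'
Traceback (most recent call last):
  File "st.py", line 3, in <module>
    print(round(s['clock'],2),s['joints'].round(3),s['eef_pos'].round(4),'r',np.hypot(*s['eef_pos'][:2]).round(4),'\n',M.round(4).tolist(),'tilt',np.arccos(-M[2,2]).round(4),s['force'].round(1),s['grip_width'].round(3))
                                                                                                                                                                                                  ^^^^^^^^^^^^^^^^^^^^^
AttributeError: 'float' object has no attribute 'round'
Traceback (most recent call last):
  File "st.py", line 3, in <module>
    print(round(s['clock'],2),s['joints'].round(3),s['eef_pos'].round(4),'r',np.hypot(*s['eef_pos'][:2]).round(4),'\n',M.round(4).tolist(),'tilt',np.arccos(-M[2,2]).round(4),s['force'].round(1),s['grip_width'].round(3))
                                                                                                                                                                                                  ^^^^^^^^^^^^^^^^^^^^^
AttributeError: 'float' object has no attribute 'round'
```

```bash
sed -i "s/s\['grip_width'\].round(3)/round(s['grip_width'],3)/" st.py
python3 st.py
```

```text
2.0 [ 1.026  0.812  0.218  0.005  2.074 -0.132] [0.3352 0.7698 0.4943] r 0.8396 
 [[-0.9168, 0.399, 0.0156], [0.3993, 0.9162, 0.0345], [-0.0005, 0.0378, -0.9993]] tilt 0.0378 [-0.5 -0.1  0.8] 1.001
```

```bash
python3 -m handwheel '[[[0,1,-0.5],0,1],[[0,1,-0.5],0,1],[[0,1,-0.5],0,1],[[0,1,-0.5],0,1]]'>/dev/null; python3 st.py
python3 -m handwheel '[[[0,0,0],0,1]]' >/dev/null; python3 st.py
python3 -m handwheel '[[[0,-0.5,0],0,1],[[0,-0.5,0],0,1]]'>/dev/null; python3 st.py
```

```text
2.4 [ 1.026  0.816  0.219  0.01   2.037 -0.129] [0.3399 0.7803 0.4909] r 0.8511 
 [[-0.9168, 0.3984, 0.0279], [0.3994, 0.9145, 0.064], [-0.0, 0.0698, -0.9976]] tilt 0.0699 [ 0.1 -0.3  0.3] 1.001
2.5 [ 1.026  0.817  0.219  0.01   2.037 -0.129] [0.3399 0.7803 0.4905] r 0.8511 
 [[-0.9168, 0.3984, 0.0276], [0.3994, 0.9146, 0.0634], [0.0001, 0.0692, -0.9976]] tilt 0.0692 [ 1.1 -0.2  0.4] 1.0
2.7 [ 1.012  0.621  0.626  0.011  1.829 -0.144] [0.3106 0.712  0.4812] r 0.7769 
 [[-0.9167, 0.3987, 0.026], [0.3996, 0.9147, 0.0608], [0.0005, 0.0661, -0.9978]] tilt 0.0662 [0.9 0.4 0.8] 1.0
```

Tilt builds up at the reach limit and stays after backing off. The target is a tool tilt of about 0.196 towards +x and about −0.008 in y: this lies in the wheel's plane at the grasp and matches the lens pitch after a 90° turn. I'll go right and push outward there.

```bash
python3 -m handwheel '[[[-1,-1,-0.13],0,1],[[-1,-1,-0.13],0,1],[[-1,-1,-0.13],0,1],[[-1,-1,-0.13],0,1],[[-1,-1,-0.13],0,1]]'>/dev/null
python3 -m handwheel '[[[-1,-1,-0.13],0,1],[[-1,-1,-0.13],0,1],[[-1,-1,-0.13],0,1],[[-1,-1,-0.13],0,1],[[-1,-1,-0.13],0,1]]'>/dev/null
python3 -m handwheel '[[[-1,-1,-0.13],0,1],[[-1,-1,-0.13],0,1],[[-1,-1,-0.13],0,1],[[-1,-1,-0.13],0,1],[[-1,-1,-0.13],0,1]]'>/dev/null
python3 -m handwheel '[[[-1,-1,-0.13],0,1],[[-1,-1,-0.13],0,1],[[-1,-1,-0.13],0,1],[[-1,-1,-0.13],0,1],[[-1,-1,-0.13],0,1]]'>/dev/null; python3 st.py
python3 -m handwheel '[[[-1,-1,-0.13],0,1],[[-1,-1,-0.13],0,1],[[-1,-1,-0.13],0,1],[[-1,-1,-0.13],0,1],[[-1,-1,-0.13],0,1]]'>/dev/null; python3 st.py
```

```text
4.7 [-0.347  0.354  0.977  0.071  1.806 -1.486] [ 0.6208 -0.0851  0.5201] r 0.6266 
 [[-0.9153, 0.4018, 0.0275], [0.4028, 0.9131, 0.0635], [0.0004, 0.0692, -0.9976]] tilt 0.0693 [-0.2 -0.1  0.8] 1.0
5.2 [-0.561  0.621  0.512  0.077  2.02  -1.685] [ 0.6977 -0.2834  0.5271] r 0.7531 
 [[-0.9156, 0.4012, 0.0258], [0.402, 0.9133, 0.0651], [0.0026, 0.07, -0.9975]] tilt 0.0701 [ 0.4  0.4 -0.3] 1.002
```

```bash
python3 -m handwheel '[[[-1,0,-0.3],0,1],[[-1,0,-0.3],0,1],[[-1,0,-0.3],0,1],[[-1,0,-0.3],0,1],[[-1,0,-0.3],0,1]]'>/dev/null; python3 st.py
python3 -m handwheel '[[[-1,0,-0.5],0,1],[[-1,0,-0.5],0,1],[[-1,0,-0.5],0,1],[[-1,0,-0.5],0,1],[[-1,0,-0.5],0,1]]'>/dev/null; python3 st.py
```

```text
5.7 [-0.549  0.774  0.218  0.089  2.122 -1.662] [ 0.7592 -0.3091  0.5256] r 0.8197 
 [[-0.9159, 0.3968, 0.0612], [0.3999, 0.9151, 0.0512], [-0.0357, 0.0714, -0.9968]] tilt 0.0799 [0.5 0.7 0.4] 1.004
6.2 [-0.556  0.782  0.219  0.094  2.081 -1.665] [ 0.7697 -0.3197  0.5194] r 0.8335 
 [[-0.9126, 0.3984, 0.0921], [0.4031, 0.9143, 0.0389], [-0.0687, 0.0726, -0.995]] tilt 0.1002 [-0.5  0.7  0.2] 0.999
```

```bash
python3 -m handwheel '[[[-1,-0.1,-0.5],0,1],[[-1,-0.1,-0.5],0,1]]'>/dev/null; python3 st.py
python3 -m handwheel '[[[-1,-0.1,-0.5],0,1],[[-1,-0.1,-0.5],0,1],[[-1,-0.1,-0.5],0,1]]'>/dev/null; python3 st.py
```

```text
6.4 [-0.568  0.782  0.218  0.1    2.046 -1.675] [ 0.7751 -0.3331  0.5206] r 0.8436 
 [[-0.9086, 0.3983, 0.1256], [0.4042, 0.9143, 0.0247], [-0.105, 0.0732, -0.9918]] tilt 0.1284 [-0.3  0.4  0.4] 1.003
6.7 [-0.583  0.78   0.219  0.106  2.015 -1.686] [ 0.7781 -0.3474  0.5232] r 0.8521 
 [[-0.9036, 0.3986, 0.1568], [0.4053, 0.9141, 0.0115], [-0.1388, 0.0739, -0.9876]] tilt 0.1579 [ 0.  -0.  -0.5] 0.998
```

```bash
python3 -m handwheel '[[[-1,-0.5,-0.5],0,1],[[-1,-0.5,-0.5],0,1]]'>/dev/null; python3 st.py
```

```text
6.9 [-0.628  0.778  0.219  0.117  1.987 -1.725] [ 0.7696 -0.3835  0.5266] r 0.8599 
 [[-0.8977, 0.3988, 0.1875], [0.4052, 0.9142, -0.0043], [-0.1732, 0.0721, -0.9822]] tilt 0.1887 [-0.1 -0.6 -0.4] 0.995
```

```bash
python3 -m handwheel '[[[0.86,0.81,0.11],0,1],[[0.86,0.81,0.11],0,1],[[0.86,0.81,0.11],0,1],[[0.86,0.81,0.11],0,1]]'>/dev/null
python3 -m handwheel '[[[0.86,0.81,0.11],0,1],[[0.86,0.81,0.11],0,1],[[0.86,0.81,0.11],0,1],[[0.86,0.81,0.11],0,1]]'>/dev/null
python3 -m handwheel '[[[0.86,0.81,0.11],0,1],[[0.86,0.81,0.11],0,1],[[0.86,0.81,0.11],0,1],[[0.86,0.81,0.11],0,1]]'>/dev/null
python3 -m handwheel '[[[0.86,0.81,0.11],-0.26,1],[[0.86,0.81,0.11],-0.26,1],[[0.86,0.81,0.11],-0.26,1],[[0.86,0.81,0.11],-0.26,1],[[0.86,0.81,0.11],-0.26,1]]'
python3 - <<'E'
import st
from h import *
p,d,P,W,f,c=cap("wrist");save("lens",np.clip(p*2.,0,255).astype(np.uint8));np.savez("/tmp/lens.npz",p=p,P=P,W=W,f=f,cx=c["cx"],cy=c["cy"])
print(W.round(3).tolist())
E
```

```text
clock: 8.6
eef_pos: [0.5109, 0.2735, 0.4079]
tcp_rot: [0.002, 0.996, -0.0, 0.093]
force: [1.2, -1.1, 0.2]
grip_width: 1.0
8.6 [ 0.33   0.246  1.426 -0.063  1.295 -1.224] [0.5109 0.2735 0.4079] r 0.5795 
 [[-0.9828, 0.0049, 0.1847], [0.0047, 1.0, -0.0012], [-0.1847, -0.0003, -0.9828]] tilt 0.1858 [ 1.2 -1.1  0.2] 1.0
[[0.006, 0.907, 0.422, 0.416], [1.0, -0.005, -0.002, 0.274], [0.0, 0.422, -0.907, 0.537], [0.0, 0.0, 0.0, 1.0]]
```

View pics/lens.png

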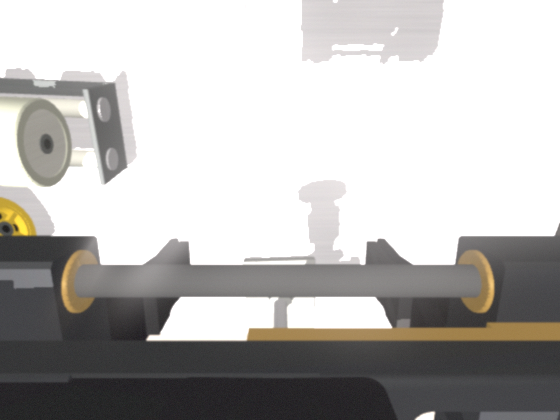

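The picture shows the gripper hiding the lens, which lies below the fingers in the image; rack and yellow wheel at left. I'll turn to the final yaw so the lens comes into the right side of the picture.

```bash
python3 -m handwheel '[[[0.27,-0.36,-0.13],0.47,1],[[0.27,-0.36,-0.13],0.47,1],[[0.27,-0.36,-0.13],0.47,1],[[0.27,-0.36,-0.13],0.47,1],[[0.27,-0.36,-0.13],0.47,1]]' >/dev/null
python3 -m handwheel '[[[0,0,0],0.47,1],[[0,0,0],0.47,1],[[0,0,0],0.47,1],[[0,0,0],0.47,1],[[0,0,0],0.47,1]]' >/dev/null
python3 -m handwheel '[[[0,0,0],0.04,1],[[0,0,0],0.04,1]]' >/dev/null
python3 - <<'E'
import st
from h import *
p,d,P,W,f,c=cap("wrist");save("lens2",np.clip(p*2.,0,255).astype(np.uint8));np.savez("/tmp/lens.npz",p=p,P=P,W=W,f=f,cx=c["cx"],cy=c["cy"])
print(W.round(3).tolist())
E
```

```text
9.85 [ 0.242  0.132  1.54  -0.05   1.288  0.232] [0.4697 0.2159 0.4207] r 0.5169 
 [[-0.0193, 0.9821, 0.1875], [0.9998, 0.0203, -0.0034], [-0.0072, 0.1874, -0.9823]] tilt 0.1886 [-1.5 -0.7  0.1] 0.996
[[0.982, -0.028, 0.186, 0.44], [0.019, -0.968, -0.25, 0.284], [0.187, 0.249, -0.95, 0.562], [0.0, 0.0, 0.0, 1.0]]
```

View pics/lens2.png

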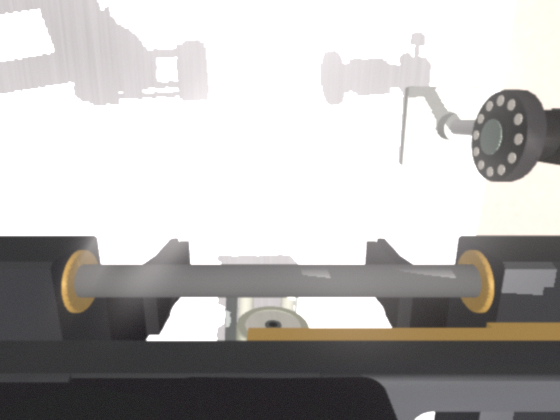

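The lens face is clear: ring at about (500,136), glass disc at about (491,137). Now its plane and centre.

Run:
```python
from h import *
from scipy.optimize import least_squares
t=np.load("/tmp/lens.npz");P=t["P"];p=t["p"];f=float(t["f"]);W=t["W"];cx,cy=t["cx"],t["cy"]
sub=P[85:190,465:545].reshape(-1,3);px=p[85:190,465:545].reshape(-1,3).astype(float)
ok=np.isfinite(sub).all(1)&(sub[:,2]>.23)&(sub[:,0]<.72);Q=sub[ok]
g=lambda q:q[0]+q[1]*(Q[:,1]-.272)+q[2]*(Q[:,2]-.29)-Q[:,0]
r=least_squares(g,[.69,0,-.19],loss="cauchy",f_scale=.0008)
i=abs(r.fun)<.0025;n=np.array([1,-r.x[1],-r.x[2]]);n/=np.linalg.norm(n)
print(r.x.round(4),i.sum(),len(Q),"n",n.round(4),"yaw",np.arctan2(n[1],n[0]).round(4),"pitch",np.arcsin(n[2]).round(4),"rms",r.fun[i].std())
D=Q[i];e1=np.cross([0,0,1],n);e1/=np.linalg.norm(e1);e2=np.cross(n,e1);uv=np.c_[D@e1,D@e2]
for lo,hi in((0,100),(1,99)):
    print("ext",np.percentile(uv,[lo,hi],0).round(4).tolist())
h=cv2.convexHull(uv.astype(np.float32));c,rr=cv2.minEnclosingCircle(h);print("ring centre",(c[0]*e1+c[1]*e2+(D@n).mean()*n).round(4),rr)
o=np.array([.69,.272,.29]);
# LEDs: bright pixels on the face, ray-cast to plane, circle fit
m=np.zeros(p.shape[:2],np.uint8);m[88:185,468:530]=1
gray=cv2.cvtColor(p,cv2.COLOR_RGB2GRAY);
face=np.zeros_like(gray);idx=np.where(m);
b=((gray>60)&(m>0)).astype(np.uint8);nl,lab,sts,cen=cv2.connectedComponentsWithStats(b)
K=[];p0=(D.mean(0)@n)
for k in range(1,nl):
    if 8<=sts[k,4]<=900:
        d=W[:3,:3]@np.array([(cen[k,0]-cx)/f,(cen[k,1]-cy)/f,1]);x=W[:3,3]+d*((p0-W[:3,3]@n)/(d@n));K.append([*cen[k].round(1),sts[k,4],*np.array([x@e1,x@e2]).round(4)])
for k in K:print(k)
L=np.array([k[3:] for k in K if k[2]<70]);
ci=least_squares(lambda q:np.hypot(L[:,0]-q[0],L[:,1]-q[1])-q[2],[*L.mean(0),.03],loss="cauchy",f_scale=.001)
print("LED circle",ci.x,"world",(ci.x[0]*e1+ci.x[1]*e2+p0*n).round(4))
# glass depth relative to the plane
G=P[128:146,486:496].reshape(-1,3);print("glass off-plane",np.nanmedian(G@n)-p0, "glass rgb",p[137,490])
```

```text
[ 0.6885 -0.0271 -0.1804] 3155 5640 n [0.9838 0.0266 0.1775] yaw 0.0271 pitch 0.1784 rms 0.000763229707223
ext [[0.2139, 0.1212], [0.2928, 0.2011]]
ext [[0.2164, 0.1245], [0.2911, 0.1996]]
ring centre [0.6886 0.2721 0.2893] 0.040663424879312515
[np.float64(500.1), np.float64(100.0), np.int32(78), np.float64(0.2846), np.float64(0.1597)]
[np.float64(510.9), np.float64(104.4), np.int32(83), np.float64(0.2805), np.float64(0.175)]
[np.float64(517.9), np.float64(118.7), np.int32(85), np.float64(0.269), np.float64(0.1863)]
[np.float64(490.9), np.float64(136.7), np.int32(572), np.float64(0.2531), np.float64(0.1543)]
[np.float64(518.0), np.float64(138.8), np.int32(83), np.float64(0.2534), np.float64(0.1904)]
[np.float64(511.5), np.float64(157.6), np.int32(80), np.float64(0.238), np.float64(0.1864)]
[np.float64(500.8), np.float64(169.4), np.int32(76), np.float64(0.2265), np.float64(0.1751)]
[np.float64(489.5), np.float64(171.3), np.int32(74), np.float64(0.2224), np.float64(0.1597)]<stdin>:26: RuntimeWarning: Mean of empty slice.
  ret = ret.dtype.type(ret / rcount)
Traceback (most recent call last):
TypeError: Value after * must be an iterable, not numpy.float64
```

Run:
```python
from h import *
t=np.load("/tmp/lens.npz");P=t["P"]
n=np.array([.9838,.0266,.1775]);n/=np.linalg.norm(n);e1=np.cross([0,0,1],n);e1/=np.linalg.norm(e1);e2=np.cross(n,e1)
p0=np.array([.6886,.2721,.2893])@n
for v in range(100,176,6): print(v,[None if np.isnan(P[v,u,0]) else round(float(P[v,u]@n-p0)*1000,1) for u in range(478,524,4)])
print("ring centre",(.2535*e1+.1597*e2+p0*n).round(4))
```

```text
100 [153.3, 161.2, 169.7, 0.4, -1.0, -0.2, -0.6, 0.2, -0.3, 0.0, -0.7, 1.3]
106 [155.9, 0.0, -0.8, -0.1, -0.4, 0.4, -0.1, 0.1, -0.8, -0.0, -0.3, -0.6]
112 [156.5, -0.2, -0.3, 0.9, -0.2, 0.2, -0.1, 0.4, -0.2, -0.1, -0.4, 0.7]
118 [-0.2, -0.2, -3.3, -3.4, -4.3, -4.0, -4.1, -0.7, -0.4, -1.7, -0.3, 0.0]
124 [0.3, -3.1, -4.5, -4.3, -4.5, -4.3, -3.7, -2.3, -0.2, -0.2, -0.1, 0.1]
130 [0.2, -4.7, -5.2, -3.8, -4.3, -4.8, -4.2, -3.6, -0.6, -0.4, -0.3, -0.5]
136 [0.4, -3.4, -4.2, -4.3, -4.2, -4.5, -4.0, -2.8, -0.3, 0.8, -0.2, -0.8]
142 [0.4, -3.8, -4.6, -5.0, -4.8, -5.5, -4.2, -2.6, 0.0, 0.0, -0.8, 0.7]
148 [-0.7, -3.5, -3.9, -4.9, -3.8, -4.3, -4.6, -1.1, -0.0, -0.2, 0.1, -0.8]
154 [0.4, -4.0, -3.3, -4.5, -3.9, -3.9, -1.6, -0.2, -0.2, -0.9, -0.2, 0.3]
160 [0.5, 0.2, 0.4, -1.8, 0.2, -0.5, 0.6, 0.5, -0.1, 0.4, -0.4, 2.0]
166 [0.6, -0.6, 1.0, 0.5, 0.2, 0.8, -0.6, 0.4, 0.1, -1.0, 1.9, 5.2]
172 [182.6, 0.0, 0.0, -0.6, -0.6, -0.1, -1.3, -0.3, 0.5, 2.1, 5.5, 8.2]
ring centre [0.6889 0.2722 0.2878]
```

Lens ≈ (0.685, 0.272, 0.288), pitch ≈ 0.185, yaw 0.027; the glass stands 4 mm proud of the ring. The tool's tilt already suits this. Now over to the wheel, jaws part-open because the free gaps are small.

```bash
python3 -m handwheel '[[[-0.78,-0.04,0.34],0,0.3],[[-0.78,-0.04,0.34],0,0.3],[[-0.78,-0.04,0.34],0,0.3]]' >/dev/null
python3 -m handwheel '[[[-0.78,-0.04,0.34],0,0.3],[[-0.78,-0.04,0.34],0,0.3],[[-0.78,-0.04,0.34],0,0.3]]' >/dev/null
python3 -m handwheel '[[[-0.78,-0.04,0.34],0,0.3],[[-0.78,-0.04,0.34],0,0.3],[[-0.78,-0.04,0.34],0,0.3]]' >/dev/null
python3 -m handwheel '[[[0,0,0],0.47,0.3],[[0,0,0],0.47,0.3],[[0,0,0],0.47,0.3],[[0,0,0],0.47,0.3],[[0,0,0],0.47,0.3]]' >/dev/null
python3 -m handwheel '[[[0,0,0],0.47,0.3],[[0,0,0],0.47,0.3],[[0,0,0],0.47,0.3],[[0,0,0],0.47,0.3],[[0,0,0],0.47,0.3]]' >/dev/null
python3 -m handwheel '[[[0,0,0],0.1,0.3],[[0,0,0],0.1,0.3],[[0,0,0],0.1,0.3]]' >/dev/null
python3 - <<'E'
import st
from h import *
p,d,P,W,f,c=cap("wrist");save("hov",np.clip(p*1.6,0,255).astype(np.uint8))
reg=P[np.isfinite(P).all(2)&(P[...,2]>.135)&(P[...,2]<.175)&(abs(P[...,0]-.52)<.06)]
reg=reg[(reg[:,1]>-.36)&(reg[:,1]<.02)]
ys=np.sort(reg[:,1])
for a in np.split(ys,np.where(np.diff(ys)>.006)[0]+1):
    Q=reg[(reg[:,1]>=a[0])&(reg[:,1]<=a[-1])]
    if len(Q)>50: print(len(Q),Q.min(0).round(4),Q.max(0).round(4),np.percentile(Q,[2,98],0).mean(0).round(4))
E
```

```text
12.1 [-0.547  0.262  1.815  0.12   0.906  0.995] [ 0.4872 -0.1346  0.269 ] r 0.5054 
 [[0.9818, -0.0369, 0.1865], [-0.0369, -0.9993, -0.0031], [0.1865, -0.0039, -0.9825]] tilt 0.1876 [ 0.3  0.5 -0.1] 0.652
7720 [ 0.4732 -0.3366  0.135 ] [ 0.5601 -0.2808  0.1635] [ 0.5189 -0.3073  0.1492]
7599 [ 0.469  -0.2462  0.135 ] [ 0.5641 -0.1911  0.1633] [ 0.5174 -0.2179  0.1494]
4617 [ 0.4734 -0.1489  0.135 ] [ 0.5675 -0.1133  0.1636] [ 0.5208 -0.1312  0.1494]
7635 [ 0.4771 -0.0693  0.135 ] [ 0.5723 -0.0136  0.1631] [ 0.5251 -0.0426  0.1493]
```

View pics/hov.png

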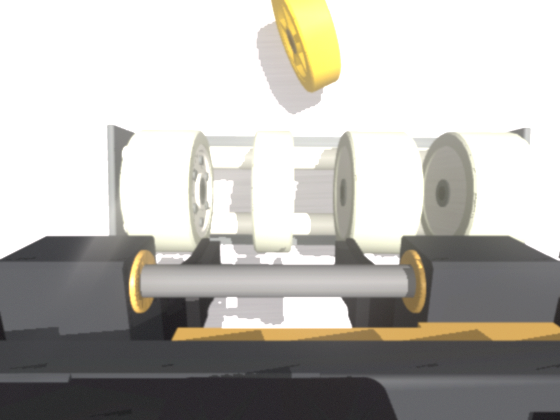

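Hover view: narrow wheel at (273,190) centred between the fingers (columns 210 and 340), wide wheels either side, yellow one beyond at (307,40). I descend and grip.

```bash
python3 -m handwheel '[[[0.02,-0.025,0.4],0,0.3],[[0.02,-0.025,0.7],0,0.3],[[0.02,-0.025,0.8],0,0.3],[[0.02,-0.025,0.8],0,0.3]]' ; python3 st.py
python3 -m handwheel '[[[0,0,0],0,-1],[[0,0,0],0,-1],[[0,0,0],0,-1],[[0,0,0],0,-1],[[0,0,0],0,-1]]' 35; python3 st.py
```

```text
clock: 12.55
eef_pos: [0.5111, -0.1298, 0.1483]
tcp_rot: [0.996, -0.019, 0.09, -0.002]
force: [-0.2, 0.1, -0.2]
grip_width: 0.651
12.55 [-0.511  0.487  1.89   0.155  0.612  0.978] [ 0.5111 -0.1298  0.1483] r 0.5274 
 [[0.9829, -0.0375, 0.1801], [-0.0383, -0.9993, 0.0008], [0.18, -0.0077, -0.9836]] tilt 0.1811 [-0.2  0.1 -0.2] 0.651
clock: 13.05
eef_pos: [0.5132, -0.131, 0.1528]
tcp_rot: [0.995, -0.02, 0.095, 0.0]
force: [-1.8, -0.5, 6.0]
grip_width: 0.365
13.05 [-0.511  0.48   1.887  0.155  0.612  0.98 ] [ 0.5132 -0.131   0.1528] r 0.5296 
 [[0.9813, -0.0391, 0.1884], [-0.0391, -0.9992, -0.0039], [0.1885, -0.0035, -0.9821]] tilt 0.1896 [-1.8 -0.5  6. ] 0.365
```

Gripped: opening 31.8 mm matches the 32 mm wheel. Lift straight up, then across.

```bash
python3 -m handwheel '[[[0.04,0,-0.2],0,-1],[[0.1,0,-0.5],0,-1],[[0.19,0,-0.8],0,-1],[[0.19,0,-0.98],0,-1],[[0.19,0,-0.98],0,-1]]' ; python3 st.py
python3 -m handwheel '[[[0,-0.25,0],0,-1],[[0,-0.5,0],0,-1],[[0,-0.75,0],0,-1],[[0,-1,0],0,-1],[[0,-1,0],0,-1]]' ; python3 st.py
```

```text
clock: 13.55
eef_pos: [0.5146, -0.1321, 0.3051]
tcp_rot: [0.995, -0.02, 0.097, 0.001]
force: [0.3, -0.2, -3.4]
grip_width: 0.366
13.55 [-0.511  0.251  1.714  0.105  1.006  1.05 ] [ 0.5146 -0.1321  0.3051] r 0.5313 
 [[0.9804, -0.0393, 0.1932], [-0.0388, -0.9992, -0.0065], [0.1933, -0.0012, -0.9811]] tilt 0.1946 [ 0.3 -0.2 -3.4] 0.366
clock: 14.05
eef_pos: [0.5163, 0.0232, 0.2989]
tcp_rot: [0.996, -0.018, 0.09, -0.003]
force: [0.2, -1.0, -2.6]
grip_width: 0.369
14.05 [-0.192  0.24   1.747  0.044  0.979  1.393] [0.5163 0.0232 0.2989] r 0.5168 
 [[0.9832, -0.0344, 0.1792], [-0.0353, -0.9994, 0.0019], [0.179, -0.0082, -0.9838]] tilt 0.1802 [ 0.2 -1.  -2.6] 0.369
```

```bash
python3 -m handwheel '[[[0,-0.2,0],-0.47,-1],[[0,-0.4,0],-0.47,-1],[[0,-0.6,0],-0.47,-1],[[0,-0.8,0],-0.47,-1],[[0,-0.8,0],-0.47,-1]]' >/dev/null
python3 -m handwheel '[[[0,0,0],-0.47,-1],[[0,0,0],-0.47,-1],[[0,0,0],-0.47,-1],[[0,0,0],-0.47,-1],[[0,0,0],-0.47,-1]]' >/dev/null
python3 -m handwheel '[[[0,0,0],-0.1,-1],[[0,0,0],-0.1,-1],[[0,0,0],-0.1,-1],[[0,0,0],-0.1,-1]]' >/dev/null
python3 st.py
```

```text
15.45 [ 0.059  0.274  1.689 -0.016  0.994  0.046] [0.5235 0.1382 0.3016] r 0.5414 
 [[-0.0198, 0.9827, 0.1843], [0.9998, 0.0207, -0.0026], [-0.0063, 0.1842, -0.9829]] tilt 0.1853 [ 0.5 -0.4 -3.2] 0.366
```

```bash
python3 -m handwheel '[[[0.25,-0.05,-0.02],0,-1],[[0.5,-0.05,-0.02],-0.004,-1],[[0.75,-0.05,-0.02],-0.004,-1],[[0.875,-0.05,-0.02],-0.004,-1],[[0.875,-0.05,-0.02],-0.004,-1]]' >/dev/null
python3 -m handwheel '[[[0,0,0],0,-1],[[0,0,0],0,-1],[[0,0,0],0,-1]]' >/dev/null
python3 - <<'E'
import st
from h import *
for n in("top","scene","wrist"):
    p,d,P,W,f,c=cap(n);np.savez("/tmp/f_%s.npz"%n,p=p,P=P,W=W,f=f,cx=c["cx"],cy=c["cy"]);save("f_"+n,p)
a=[np.clip(cv2.imread("pics/f_%s.png"%n).astype(float)*1.8,0,255) for n in("top","scene","wrist")]
m=np.hstack([cv2.resize(a[0][80:290,60:340],(400,300)),cv2.resize(a[1][190:400,280:560],(400,300))]);m=np.vstack([m,cv2.resize(np.hstack([a[2],a[2]*0]),(800,300))])
cv2.imwrite("pics/f_all.png",m)
E
```

```text
16.25 [ 0.32   0.335  1.59  -0.071  1.041  0.323] [0.5132 0.2684 0.3031] r 0.5791 
 [[-0.0265, 0.9822, 0.1859], [0.9996, 0.0276, -0.003], [-0.0081, 0.1857, -0.9826]] tilt 0.187 [-1.1  0.2 -3.9] 0.367[ WARN:0@1.332] global loadsave.cpp:1063 imwrite_ Unsupported depth image for selected encoder is fallbacked to CV_8U.
```

View pics/f_all.png

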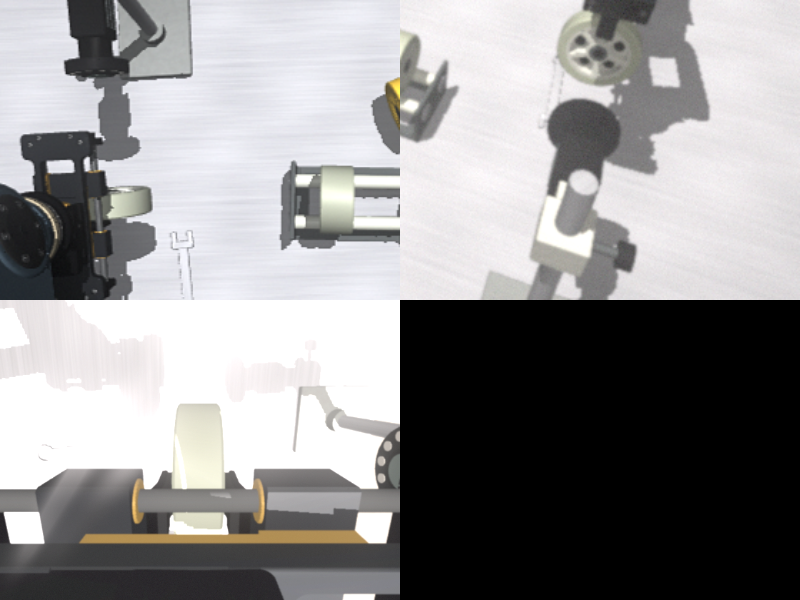

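The wheel is held with its spoked face towards the lens (scene inset, spokes at full-image (419,223)); the wrist inset shows the ring at the right edge. Next I check the wheel's pose against the head in the same scene and wrist views.

Run:
```python
from h import *
from scipy.optimize import least_squares
n0=np.array([np.cos(.185)*np.cos(.027),np.cos(.185)*np.sin(.027),np.sin(.185)])
e1=np.cross([0,0,1],n0);e1/=np.linalg.norm(e1);e2=np.cross(n0,e1)
Ft=np.array([.685,.2723,.288])-.15*n0
print("target face",Ft.round(4))
def plane(Q,o,it=.0008):
    L=np.c_[(Q-o)@n0,(Q-o)@e1,(Q-o)@e2]
    g=lambda q:q[0]+q[1]*L[:,1]+q[2]*L[:,2]-L[:,0]
    r=least_squares(g,[np.median(L[:,0]),0,0],loss="cauchy",f_scale=it);i=abs(r.fun)<.0025
    return r.x,L[i],i.sum(),len(L)
s=np.load("/tmp/f_scene.npz");P=s["P"]
A=P[190:260,380:460].reshape(-1,3);A=A[np.isfinite(A).all(1)]
L=(A-Ft)@np.c_[n0,e1,e2]
k=(abs(L[:,0])<.012)&(np.hypot(L[:,1],L[:,2])<.06)&(np.hypot(L[:,1],L[:,2])>.040)
x,D,m,N=plane(A[k],Ft);print("scene face: along n",x[0].round(4),"tilts e1,e2",x[1:].round(4),m,N)
k=(abs(L[:,0]-x[0])<.006)&(np.hypot(L[:,1],L[:,2])<.065)
B=L[k];
print("ext e1,e2",np.percentile(B[:,1:],[1,99],0).round(4).tolist())
# rim circle: outermost points per angle (excluding occluded top by gripper)
c=np.zeros(2);
for _ in range(4):
    q=B[:,1:]-c;a=np.arctan2(q[:,1],q[:,0]);rad=np.hypot(*q.T);b=np.digitize(a,np.linspace(-np.pi,np.pi,37))
    E=np.array([B[b==j,1:][np.argmax(rad[b==j])] for j in np.unique(b) if -2.8<np.median(a[b==j])<0.3 or np.median(a[b==j])>2.9])
    r=least_squares(lambda q:np.hypot(E[:,0]-q[0],E[:,1]-q[1])-q[2],[0,0,.055],loss="cauchy",f_scale=.001);c=r.x[:2]
print("rim circle offset e1,e2,r",r.x.round(4),len(E))
# ring back in this same scene frame
A=P[250:330,375:445].reshape(-1,3);A=A[np.isfinite(A).all(1)&(A[:,2]>.2)]
A=A[(A[:,0]>.68)&(A[:,0]<.73)];x,D,m,N=plane(A,Ft);cc,rr=cv2.minEnclosingCircle(D[:,1:].astype(np.float32));print("scene ring back",x.round(4),"ctr",np.round(cc,4),rr)
w=np.load("/tmp/f_wrist.npz");P=w["P"];A=P[:250,200:360].reshape(-1,3);A=A[np.isfinite(A).all(1)];L=(A-Ft)@np.c_[n0,e1,e2]
k=(L[:,0]>-.05)&(L[:,0]<.02)&(np.hypot(L[:,1],L[:,2])<.066)
B=L[k];print("wrist wheel along n",np.percentile(B[:,0],[1,50,99]).round(4),"e1 max",np.percentile(B[:,1],[1,99]).round(4))
T=B[(B[:,0]>-.026)&(B[:,0]<-.006)];r=least_squares(lambda q:np.hypot(T[:,1]-q[0],T[:,2]-q[1])-.055,[0,0],loss="cauchy",f_scale=.001);print("wrist tread circle ctr e1,e2",r.x.round(4),len(T),abs(r.fun).mean())
```

```text
target face [0.5376 0.2683 0.2604]
scene face: along n -0.0003 tilts e1,e2 [ 0.0008 -0.0048] 913 1167
ext e1,e2 [[-0.0511, -0.0505], [0.0525, 0.051]]
rim circle offset e1,e2,r [ 0.0008 -0.0006  0.0543] 19
scene ring back [ 0.1713 -0.001  -0.0108] ctr [-0.0007  0.0009] 0.04029374197125435
wrist wheel along n [-0.0394 -0.0175  0.004 ] e1 max [0.0112 0.0554]
wrist tread circle ctr e1,e2 [ 0.0008 -0.0007] 4722 0.00042964281964348984
```

All the checks agree to about 1 mm and 0.4°. One small nudge, a steadiness check, then I hand in.

```bash
python3 -m handwheel '[[[-0.007,0,-0.007],0,-1],[[-0.007,0,-0.007],0,-1],[[-0.007,0,-0.007],0,-1],[[-0.007,0,-0.007],0,-1],[[-0.007,0,-0.007],0,-1]]' >/dev/null
python3 - <<'E'
import st
from h import *
t=np.load("/tmp/top0.npz")["p"].astype(int);p=cap("top")[0].astype(int)
for n,(a,b,c,d) in dict(rack=(185,262,350,445),wheel4=(190,250,280,312),wrench=(235,325,175,205),head=(60,135,80,200)).items():
    print(n,(abs(p-t)[a:b,c:d].sum(2)>60).mean().round(4))
print(ctrl.read_state()["joint_vel"].round(3)); print(ctrl.job_done())
E
```

```text
16.9 [ 0.32   0.333  1.59  -0.071  1.043  0.321] [0.5129 0.2685 0.3042] r 0.5789 
 [[-0.0284, 0.9821, 0.1862], [0.9996, 0.0294, -0.0024], [-0.0079, 0.186, -0.9825]] tilt 0.1873 [ 0.2 -0.3 -3.7] 0.363
rack 0.0
wheel4 0.0365
wrench 0.0
head 0.0
[ 0.     0.     0.     0.001 -0.    -0.   ]
the job is handed in; nothing more can be done
None
```

I took the narrow spoked wheel out of the rack and it is now held steady in the air in front of the inspection camera. I handed the job in at about 17 s of the 35 s allowed.

**How the tilt was made:** moves can only turn the tool about its own z axis. I got the needed tilt by pushing against the arm's reach limit with the gripper empty, high over the bench. The wheel was gripped, lifted and turned with that tilt kept.

**Last checks:**

| Check | Result |
|---|---|
| Face distance from the lens | about 150.5 mm |
| Hub off the line of sight | about 1–1.5 mm, before a final 1 mm nudge towards centre that I did not re-measure |
| Face square to the lens | within about 0.5° |
| Grip | opening about 32 mm, wheel's weight on the tool, joints at rest |

- **Camera pitch:** the two views of the head disagreed slightly, 0.178 rad from the lens face and 0.193 from the back of its ring. I aimed between them; the held wheel is at 0.187.
- **Bystanders:** the top view of the wrench, the camera head and the two right-hand wide wheels is unchanged from the start. Around the left-hand wide wheel 3.6% of pixels differ. I took this to be a change of shadow from removing its neighbour, but did not check further.

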